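Open the battery bay of a desk clock

ROBOT

A 6-joint arm with a two-finger parallel gripper is mounted at the origin on the work surface. World frame = base frame: x ahead of the robot, y to its left, z up, the work surface at z = 0. Lengths are in m, angles in rad, forces in N, time in s.
With the tool pointing down it reaches from about 0.375 to 0.9 m from the base axis. Payload 3.1 kg.
Tool frame: the origin (TCP) lies between the finger pads; the fingertips stand 17 mm ahead of it and the grasp point (between the pads) lies 2 mm behind it (robot.tip_extent is the y of the fingertips in the tool frame, in m); y points along the fingers, z is the direction in which the jaws open and shut, and the axes are right-handed (so a half turn about y gives the same grasp; the last joint's range is limited). The gripper opens to 87 mm and grips with 3 to 60 N. Pads are 19 mm wide; open, the fingers measure 117 mm over their backs; the gripper's body (75 mm by 190 mm) begins 51 mm behind the grasp point.
Start: joints at [0.923, 0.527, 1.433, -0, 1.181, -0.178], TCP at [0.282, 0.558, 0.219] pointing down, gripper open.
Joint ranges: [-3.08, 3.08], [-0.75, 2.2], [0.22, 2.44], [-1.43, 4.57], [0, 2.65], [-2.85, 2.85]. Speed limits (rad/s): [2.79, 2.79, 3.14, 3.14, 3.14, 3.14].

INTERFACE

Orientations are given as [roll, pitch, yaw] about the fixed x, y, z axes, in that order (R = Rz(yaw) Ry(pitch) Rx(roll)).
In Python, from workcell import robot, effector, imaging gives the robot as it stands. Calls block until the motion is done:
- robot.goto(position, orientation): joint-space move of the TCP to a pose.
- robot.move_l(position, rot=None, velocity=0.15, f_stop=None): straight line of the TCP; rot=None keeps the orientation; velocity is the mean speed in m/s. With f_stop (N) it stops when the force on the tool has changed by that much, and returns True; else False.
- robot.move_joints(angles): joint-space move.
- effector.move_gripper(opening, effort=None): finger opening in m; effort is the grip in N (None keeps the last); returns when the fingers have stopped.
- robot.pause(seconds).
- robot.solve_ik(position, orientation): joint angles nearest the present ones, or None.
- imaging.camera(name): name is "side" or "top" or "wrist"; returns a dict with "pixels" (480x640x3 uint8, blue, green, red), "camera_matrix" (3x3 intrinsics, pixels), "rvec" (rotation vector, rad) and "tvec" (3), from world to camera coordinates, as OpenCV has them; the wrist camera has in their place "hand_eye" (4x4, takes a point from camera to tool coordinates, whose origin is the TCP and whose axes are the tool frame's). Camera axes: x right, y down, z forward; pixel columns grow to the right and rows downward; lengths in m; the calibration is good to about 2 mm. A picture is of the moment at which its call begins: read the wrist's pose just before it. There is no depth.
A pose or a line that the arm cannot do raises robot.PlanningError and nothing moves.
- robot.finish_job(): hands the job in, once; it reports no verdict.
Trained networks look in a picture, given as the dict that the camera call returned (one of the last four; its "shot" number tells which), for a name from the list of things; names that differ only in an ending like _2 or _b are one class to them, and where a whole thing is asked for, a point or a joint stands for the part that bears it (a point fixed in the world has none). Each returns a list of dicts, best first, with "p" (0 to 1); they miss things now and then, are a little off and sometimes report something else, mostly with a low value. They report only what shows in the picture. A call takes as long as a camera call.
- imaging.recognise(picture, target): "box" ([left, top, right, bottom] in pixels, round what is visible of it).
- imaging.silhouettes(picture, target): "region" (480x640 bool, what is visible of it) and "box" ([left, top, right, bottom] in pixels, round what is visible of it).
- imaging.landmark_of(picture, target): "location" ([column, row] in pixels: a listed point, or the origin of a listed thing).
Readings, each from a call of its own:
- robot.current_t(): time.
- robot.current_joints(): joint angles.
- robot.current_joint_vel(): joint speeds.
- robot.current_tau(): joint torques, N m.
- robot.current_tool_pos(): TCP position.
- robot.current_tcp_rot(): TCP orientation.
- robot.current_contact_force(): force on the tool from outside, world axes, zero at the start.
- robot.current_moment(): the same for the moment, N m.
- robot.current_grip_width(): finger opening in m.
Only numpy, scipy, OpenCV 4.12 (cv2) and the standard library are available. Lean on these libraries where they do the work, as an engineer would, in place of code of your own. Each camera call takes 0.05 s, during which the arm holds its last target. There are 200 camera calls.

TASK

The desk clock lies face down with its back up. With the fingertips, press the snap tab all the way in, then push the released battery cover along its rails and off its seat, until the battery bay is completely uncovered and the cover lies flat on the plain part of the clock's back. Only press and push: do not lift the cover, do not let it drop off the clock, and leave the mug, the tape roll and the spare cells where they stand.

Things in the scene. Friction and masses are not known exactly. Their poses are not given: they have to be found in the camera images.
- clock: White desk clock lying on its face, fixed. 150 (its x) x 300 (its y) x 60 mm high; the flat back is its top. Origin: centre of its underside, on the desk; z up. Along its y: snap tab at -118 mm, seated cover -98 to -18 mm, then bare flat back to the end at +150 mm (sound slots there are flush). Two setting knobs, 20 mm wide and 5 mm high, stand at x = +-50, y = -122 mm.
- bay (a point): Centre of the battery bay's mouth, under the seated cover: clock (0, -49, 60) mm. The bay is 82 mm wide in clock x, 30 mm deep, and runs from clock y = -76 to -22 mm; three round cells lie in it.
- rails (a point): Point midway between two L-shaped rails that run along clock y from -98 to -25 mm on the back, clock (0, -61, 60) mm. They stand at x = +-46.5 to +-53 mm; their lips reach in to x = +-41 mm over the cover's long edges, tops 10 mm above the back. They keep the seated cover from lifting; it leaves only towards the clock's +y.
- cover: Loose grey cover, 90 (its x) x 80 (its y) x 5 mm, about 60 g. Origin: centre of its underside, seated at clock (0, -58, 60) mm; axes as the clock's. A rib across it (60 mm in x, 8 mm thick, 14 mm above the cover's top) has its faces at cover y = +6 and +14 mm. The tab's tooth in a 22 x 10 mm window near the -y edge locks it, about 2 mm of play. Once free it slides with its own friction only.
- cover_rib (a point): Point on the cover: middle of the rib's -y face (the face to push on, towards the clock's +y), 14 mm above the clock's back.
- cover_corner_a (a point): Cover's bottom corner at cover (-45, -40, 0) mm, on its trailing edge.
- cover_corner_b (a point): Cover's bottom corner at cover (+45, -40, 0) mm, on its trailing edge.
- tab (a joint): Travel of the snap tab: 0 = out, cover locked; 0.009 m = fully in (stop). It moves straight down into the clock's back. Stiff: about 7 N to move; it does not spring back but stays where it is pushed. The cover is free from about 0.006 m.
- tab_top (a point): Centre of the top of the snap tab, a black square pad 24 x 24 mm at clock x = 0, y = -118 mm. Top is 16 mm above the clock's back when out, 7 mm when fully in (still 2 mm above the cover's top). It moves with the tab.
- cell0: Spare battery cell standing upright on the desk on the clock's +x side, 26 mm diameter, 50 mm high. Origin: centre of its underside.
- cell1: Second spare cell, like the first.
- mug: White mug, 80 mm diameter, 92 mm high, standing on the desk off the clock's +y end. Origin: centre of its underside.
- tape: Roll of tape lying on the desk off the clock's -y end, 84 mm diameter, 24 mm high. Origin: centre of its underside.

How it is judged:
By the outcome, as a careful person would: the job done as asked, in the order asked, and still so for the second after the job is handed in, with the robot touching nothing.
It also fails if it takes over 38 s, if anything falls off the work surface, if the arm or the gripper's body presses on something with over 40 N, if the wrist force passes 120 N, or if a joint passes its speed limit or range.

## Working session

There is one attempt and no reset: what is moved stays moved. The work goes in short steps, each a Python script; the robot and the scene stay as the last script left them, time stands still between calls to the robot, and variables do not carry over. Pictures are saved under pics/ and viewed, about 8 in all and at most 12, crops included, and the job is handed in when it is done.

```bash
mkdir -p pics; cat > h.py <<'E'
import numpy as np, cv2
from workcell import robot, effector, imaging
from scipy.spatial.transform import Rotation as Ro
def ray(pic, uv):
    K=np.array(pic["camera_matrix"]);R=cv2.Rodrigues(np.array(pic["rvec"],float))[0];t=np.array(pic["tvec"],float).ravel()
    d=R.T@np.linalg.inv(K)@np.array([uv[0],uv[1],1.]); return -R.T@t,d
def at_z(pic,uv,z):
    c,d=ray(pic,uv); return c+d*(z-c[2])/d[2]
def proj(pic,P):
    return cv2.projectPoints(np.array(P,float).reshape(-1,3),np.array(pic["rvec"],float),np.array(pic["tvec"],float),np.array(pic["camera_matrix"]),None)[0].reshape(-1,2)
E
python3 - <<'E'
from h import *
for n in("top","side"):
    p=imaging.camera(n); cv2.imwrite(f"pics/{n}0.png",p["pixels"])
    print(n,ray(p,(320,240))[0].round(3))
    for k,z in(("clock",0),("bay",.06),("rails",.06),("cover",.06),("cover_rib",.074),("cover_corner_a",.06),("tab_top",.076),("cell0",0),("mug",0),("tape",0)):
        for r in imaging.landmark_of(p,k)[:2]: print(k,round(r["p"],2),np.round(r["location"],1),at_z(p,r["location"],z).round(4)[:2])
print(robot.current_tcp_rot(),robot.tip_extent,robot.current_t(), robot.current_grip_width())
E
```

```text
top [0.491 0.065 0.931]
clock 0.78 [303.3 241.8] [0.5912 0.1066]
rails 0.85 [333.9 248.3] [0.5719 0.0445]
cover 0.79 [332.3 245.7] [0.577  0.0476]
cover_rib 0.88 [327.7 248. ] [0.5712 0.0567]
cover_corner_a 0.7 [358.1 234.3] [ 0.5991 -0.0028]
cover_corner_a 0.59 [340.6 278.3] [0.514 0.032]
tab_top 0.78 [363.1 256.5] [ 0.5546 -0.0104]
tab_top 0.6 [358.7 230.3] [ 0.6048 -0.0028]
cell0 0.68 [312.4 190.9] [0.6991 0.0876]
cell0 0.44 [362.2 194.6] [ 0.6907 -0.0172]
mug 0.63 [198.7 207.5] [0.6647 0.3272]
tape 0.84 [411.3 250.8] [ 0.5718 -0.1168]
tape 0.38 [361.3 196.1] [ 0.6875 -0.0153]
side [ 0.117 -0.438  0.491]
clock 0.94 [300.  259.7] [0.5929 0.1065]
clock 0.22 [313.7 250.2] [0.6363 0.1138]
bay 0.88 [308.2 244.9] [0.5774 0.0659]
rails 0.67 [314.7 248.2] [0.5786 0.05  ]
rails 0.62 [378.3 267.2] [ 0.6184 -0.0651]
cover 0.64 [310.6 249.5] [0.5702 0.0517]
cover_rib 0.76 [308.9 238.3] [0.5783 0.0652]
cover_corner_a 0.96 [349.3 255.2] [ 0.6085 -0.0072]
cover_corner_a 0.87 [297.6 267.2] [0.5169 0.0258]
tab_top 0.65 [330.1 259.5] [ 0.5569 -0.0107]
tab_top 0.25 [378.5 269.6] [ 0.5948 -0.0836]
cell0 0.55 [376.6 267.5] [ 0.6851 -0.0116]
cell0 0.49 [350.  248.7] [0.6957 0.0684]
mug 0.8 [262.9 208.7] [0.6693 0.3268]
tape 0.69 [383.8 322.9] [ 0.5739 -0.121 ]
[-1.57079103e+00  2.57275127e-05 -4.68824517e-01] 0.017 1.1 0.08698943242978605
```

View pics/top0.png

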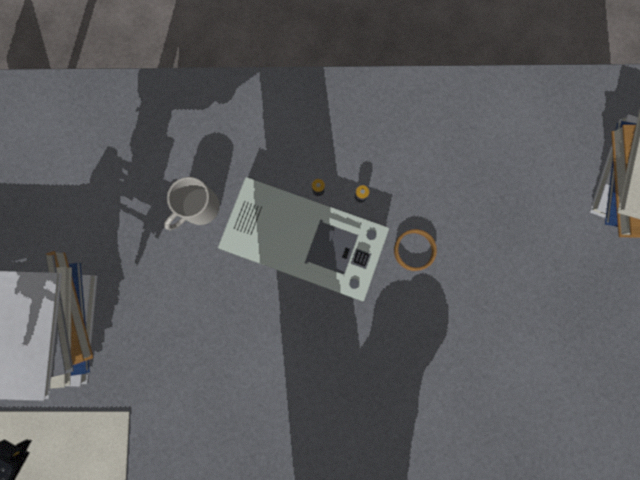

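View pics/side0.png

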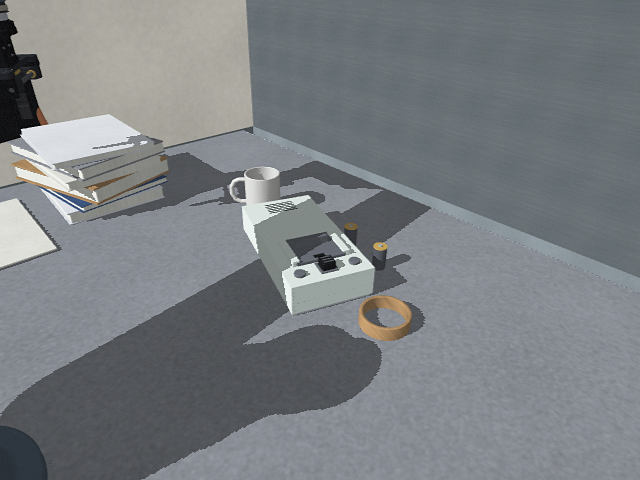

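```bash
cat >> h.py <<'E'
def C2W(c,pose):
    x,y,a=pose; c=np.asarray(c,float); return np.array([x+np.cos(a)*c[0]-np.sin(a)*c[1], y+np.sin(a)*c[0]+np.cos(a)*c[1], c[2]])
E
python3 - <<'E'
from h import *
p=imaging.camera("top")
m=imaging.silhouettes(p,"clock")[0]; print(m["p"],m["box"])
c=max(cv2.findContours(m["region"].astype(np.uint8),0,2)[0],key=cv2.contourArea)
w=np.array([at_z(p,q[0],.06)[:2] for q in c])
r=cv2.minAreaRect((w*1000).astype(np.float32)); print("rect",r)
# landmarks: tab, and clock
a=np.radians(-17)
for s in("top","side"):
    q=p if s=="top" else imaging.camera("side")
    t=at_z(q,imaging.landmark_of(q,"tab_top")[0]["location"],.076)[:2];k=at_z(q,imaging.landmark_of(q,"clock")[0]["location"],0)[:2]
    d=k-t; print(s,np.linalg.norm(d),np.degrees(np.arctan2(d[1],d[0]))-90)
L=robot.solve_ik
b=np.array(r[0])/1000
yaw=np.radians(-17)
E
```

```text
0.73 [305.0, 221.6, 356.5, 275.7]
rect ((574.6871337890625, 48.70463180541992), (80.67530822753906, 87.7426986694336), 70.98897552490234)
top 0.11611721390378375 -19.1745645520447
side 0.11603145854139363 -18.63524262281028
```

```bash
python3 - <<'E'
from h import *
pose=(0.5925,0.1050,np.radians(-19))
P=C2W((0,-100,0),pose) if 0 else C2W((0,-.085,.23),pose)
j=robot.current_joints(); best=None
for dy in(-90,90):
    rot=[-np.pi/2,0,pose[2]+np.radians(dy)]
    s=robot.solve_ik(P,rot)
    if s is not None:
        print(dy,np.round(s,2))
        if best is None or np.abs(s-j).max()<best[0]: best=(np.abs(np.array(s)-j).max(),rot,dy)
print(best[2]); robot.goto(P,best[1]); effector.move_gripper(0.03)
T=np.eye(4);T[:3,:3]=Ro.from_euler("xyz",robot.current_tcp_rot()).as_matrix();T[:3,3]=robot.current_tool_pos()
p=imaging.camera("wrist"); X=T@np.array(p["hand_eye"]); W=np.linalg.inv(X)
p["rvec"]=cv2.Rodrigues(W[:3,:3])[0];p["tvec"]=W[:3,3]
im=p["pixels"].copy()
for k,z in(("clock",0),("cover",.06),("bay",.06),("rails",.06),("cover_rib",.074),("cover_corner_a",.06),("tab_top",.076)):
    for r in imaging.landmark_of(p,k)[:2]: print(k,round(r["p"],2),np.round(r["location"],1),at_z(p,r["location"],z).round(4)[:2])
for c in((0,-.118,.076),(-.045,-.098,.06),(.045,-.098,.06),(0,-.052,.074),(-.05,-.122,.065),(.05,-.122,.065),(-.075,-.15,.06),(.075,-.15,.06)):
    u=proj(p,C2W(c,pose))[0]
    if np.abs(u).max()<2000: cv2.drawMarker(im,tuple(int(v) for v in u),(0,0,255),0,12)
cv2.imwrite("pics/w1.png",im); print(robot.current_t(),robot.current_tool_pos(),p["tvec"])
E
```

```text
-90 [-0.15  0.43  1.57 -0.    1.13  0.18]
-90
clock 0.6 [323.6 118.6] [0.5956 0.0993]
cover 0.85 [318.2 183.7] [0.5729 0.0495]
cover_rib 0.71 [322.1 180. ] [0.5777 0.0534]
cover_corner_a 0.9 [269.2 224.6] [0.5192 0.0289]
cover_corner_a 0.63 [364.8 226.5] [ 0.5999 -0.0007]
tab_top 0.91 [320.1 253.8] [ 0.5552 -0.0069]
5.1583 [0.56483461 0.0246529  0.23001439] [-0.52583729  0.16120532  0.4606147 ]
```

View pics/w1.png

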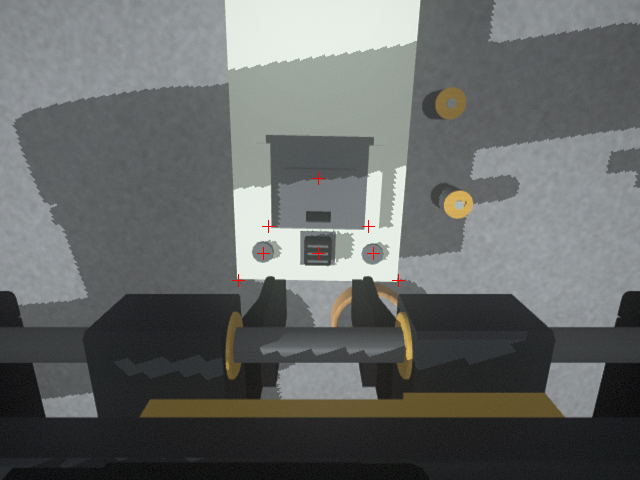

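```bash
python3 - <<'E'
from h import *
pose=(0.5925,0.1050,np.radians(-19))
W=lambda y,tip: C2W((0,y,tip+.017),pose)
effector.move_gripper(0.0,10)
robot.move_l(W(-.119,.095),velocity=.15)
f0=robot.current_contact_force()
s=robot.move_l(W(-.119,.063),velocity=.02,f_stop=25)
print(s,robot.current_tool_pos()[2]-.017,robot.current_contact_force()-f0,robot.current_t())
robot.move_l(W(-.119,.097),velocity=.1)
T=np.eye(4);T[:3,:3]=Ro.from_euler("xyz",robot.current_tcp_rot()).as_matrix();T[:3,3]=robot.current_tool_pos()
cv2.imwrite("pics/s2.png",cv2.resize(imaging.camera("side")["pixels"][190:330,210:420],None,fx=3,fy=3))
print(robot.current_t())
E
```

```text
False 0.06312387388934579 [-2.08915173 -0.76615756 -0.62103423] 8.6833
9.225
```

View pics/s2.png

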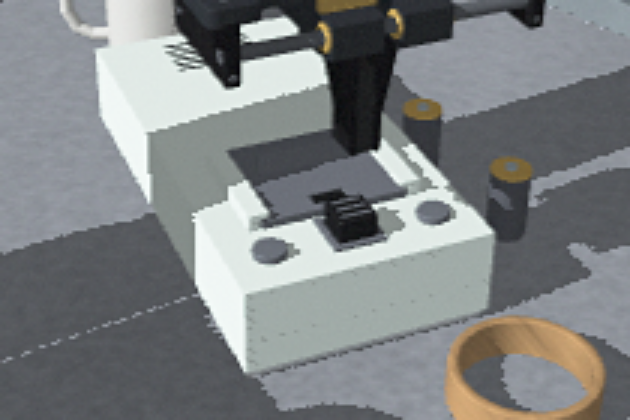

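```bash
cat >> h.py <<'E'
def wrist():
    T=np.eye(4);T[:3,:3]=Ro.from_euler("xyz",robot.current_tcp_rot()).as_matrix();T[:3,3]=robot.current_tool_pos()
    p=imaging.camera("wrist"); V=np.linalg.inv(T@np.array(p["hand_eye"]))
    p["rvec"]=cv2.Rodrigues(V[:3,:3])[0];p["tvec"]=V[:3,3]; return p
E
python3 - <<'E'
from h import *
pose=(0.5925,0.1050,np.radians(-19))
print(robot.current_tool_pos(),robot.current_tcp_rot(),robot.current_grip_width(),robot.current_contact_force(),C2W((0,-.119,.114),pose))
p=imaging.camera("side")
tip=robot.current_tool_pos()-[0,0,.017]; print("tip px",proj(p,tip),"tab up",proj(p,C2W((0,-.118,.076),pose)),"tab in",proj(p,C2W((0,-.118,.067),pose)), "net",[ (r["location"],r["p"]) for r in imaging.landmark_of(p,"tab_top")])
w=wrist(); print([(r["location"],r["p"]) for r in imaging.landmark_of(w,"tab_top")],proj(w,C2W((0,-.118,.076),pose)),proj(w,tip))
cv2.imwrite("pics/w3.png",w["pixels"])
E
```

```text
[ 0.55341007 -0.00744538  0.11381461] [-1.57126974e+00 -4.51868907e-05 -1.90243633e+00] 5.024216164833657e-05 [ 0.44878204 -0.31098865 -0.53375954] [ 0.55375739 -0.00751671  0.114     ]
tip px [[327.48138437 249.10267821]] tab up [[327.14010613 259.08094026]] tab in [[326.9878734  263.53351632]] net [([380.0, 267.3], 0.68), ([326.6, 256.8], 0.53)]
[([321.6, 267.0], 0.76)] [[320.00014507 265.68060442]] [[319.02257719 282.24533499]]
```

View pics/w3.png

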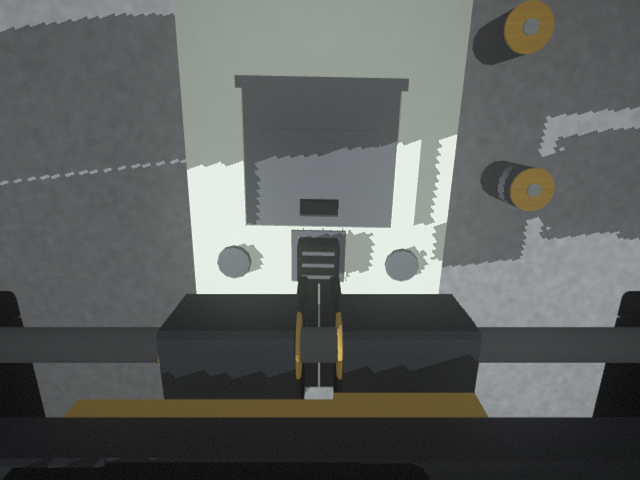

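```bash
python3 - <<'E'
from h import *
pose=(0.5925,0.1050,np.radians(-19))
W=lambda y,tip: C2W((0,y,tip+.017),pose)
robot.move_l(W(-.119,.070),velocity=.15)
p=imaging.camera("side");im=p["pixels"].copy()
tip=robot.current_tool_pos()-[0,0,.017]; u=proj(p,tip)[0]; print(u,tip,robot.current_contact_force())
im=cv2.resize(im[200:310,260:390],None,fx=5,fy=5,interpolation=cv2.INTER_CUBIC)
cv2.drawMarker(im,tuple(int(v) for v in (u-[260,200])*5),(0,0,255),0,16)
cv2.imwrite("pics/s4.png",im)
print(robot.current_t())
E
```

```text
[327.21706411 262.46481687] [ 0.55363182 -0.00746847  0.06983687] [1.17643584 0.18970741 0.7196152 ]
9.8083
```

View pics/s4.png

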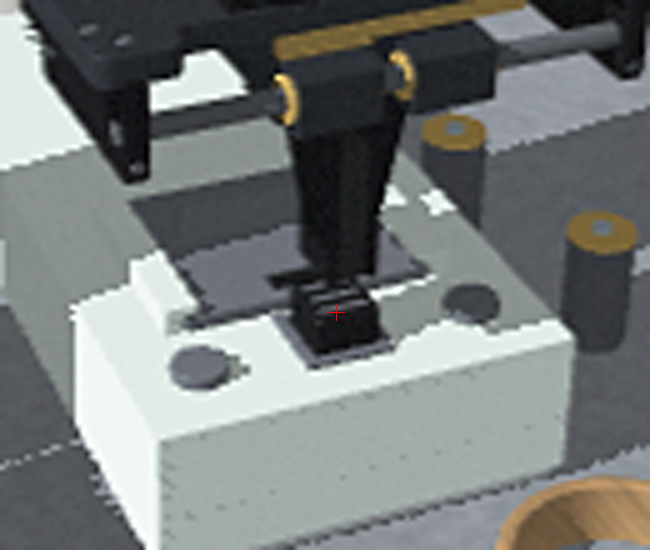

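```bash
python3 - <<'E'
from h import *
pose=(0.5925,0.1050,np.radians(-19))
W=lambda y,tip: C2W((0,y,tip+.017),pose)
w=wrist(); im=w["pixels"]
t=robot.current_tool_pos(); print(proj(w,t),proj(w,t-[0,0,.017]))
im=cv2.resize(im[180:340,220:420],None,fx=3,fy=3,interpolation=cv2.INTER_CUBIC); 
cv2.imwrite("pics/w5.png",im)
s=robot.move_l(W(-.119,.046),velocity=.03,f_stop=5)
print(s,robot.current_tool_pos()-[0,0,.017],robot.current_contact_force(),robot.current_t())
E
```

```text
[[319.81354296 297.0557635 ]] [[319.74459139 282.37474154]]
True [ 0.55365581 -0.00749296  0.05371352] [0.55166207 0.48098968 0.79944044] 10.425
```

View pics/w5.png

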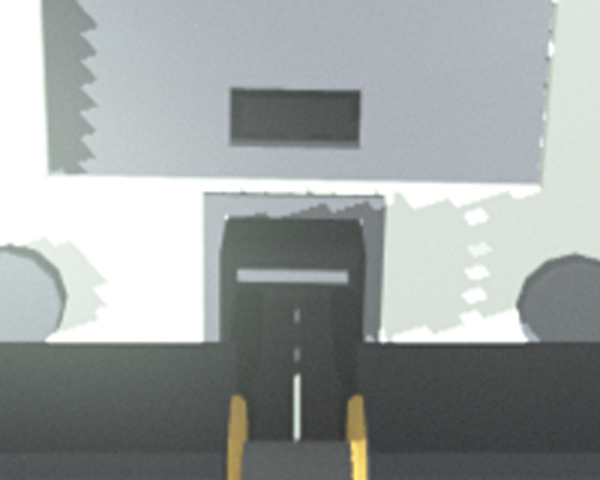

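```bash
python3 - <<'E'
from h import *
pose=(0.5925,0.1050,np.radians(-19))
W=lambda y,tip: C2W((0,y,tip+.017),pose)
z=.0537
for i in range(9):
    z-=.002
    s=robot.move_l(W(-.119,z),velocity=.03,f_stop=30)
    f=robot.current_contact_force(); print(s,round(z,4),(robot.current_tool_pos()[2]-.017).round(4),f.round(1),round(robot.current_t(),2))
    if s or abs(f[2])>22: break
p=imaging.camera("side");im=p["pixels"]
cv2.imwrite("pics/s6.png",cv2.resize(im[200:310,260:390],None,fx=5,fy=5,interpolation=cv2.INTER_CUBIC))
E
```

```text
False 0.0517 0.0516 [-0.8  0.8  2. ] 10.68
False 0.0497 0.0498 [-0.4 -0.1  3.4] 10.93
False 0.0477 0.0479 [-1.3  0.5  5.7] 11.18
False 0.0457 0.0468 [-3.4  0.3 11.5] 11.43
False 0.0437 0.0466 [-5.2  1.2 23.7] 11.68
```

View pics/s6.png

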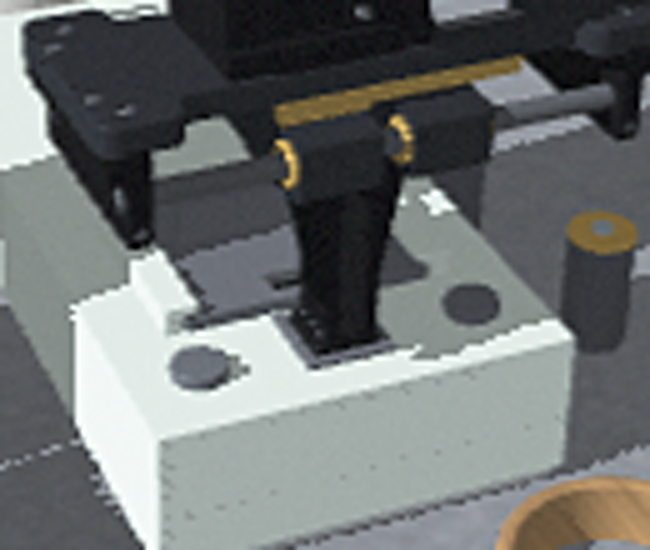

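```bash
python3 - <<'E'
from h import *
pose=(0.5925,0.1050,np.radians(-19))
W=lambda y,tip: C2W((0,y,tip-.0034),pose)
robot.move_l(W(-.119,.100),velocity=.15)
effector.move_gripper(.025)
p=imaging.camera("side");im=p["pixels"].copy()
a=cv2.resize(im[230:290,285:375],None,fx=6,fy=6,interpolation=cv2.INTER_CUBIC)
w=wrist(); b=cv2.resize(w["pixels"][60:300,210:430],(540,589))[:240*2]
for c in((0,-.118,.076),(0,-.118,.067)): print(proj(p,C2W(c,pose)),proj(w,C2W(c,pose)))
print([(r["location"],r["p"]) for r in imaging.landmark_of(w,"tab_top")],[(r["location"],r["p"]) for r in imaging.landmark_of(p,"tab_top")])
cv2.imwrite("pics/s7.png",a);print(robot.current_t(),robot.current_grip_width())
E
```

```text
[[327.14010613 259.08094026]] [[318.80066246 277.49238406]]
[[326.9878734  263.53351632]] [[318.79970396 270.98489688]]
[([318.1, 272.0], 0.87), ([320.2, 55.7], 0.26)] [([324.4, 265.8], 0.73), ([301.8, 257.2], 0.68)]
13.0583 0.025127797977431414
```

View pics/s7.png

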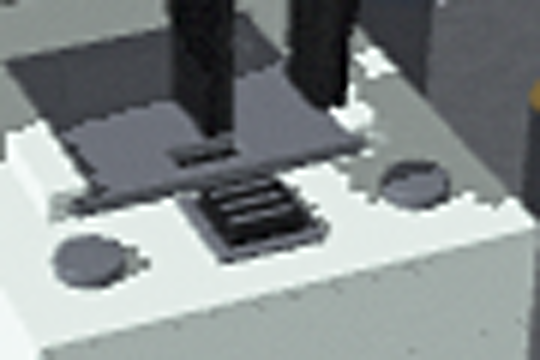

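```bash
python3 - <<'E'
from h import *
pose=(0.5925,0.1050,np.radians(-19))
W=lambda y,tip: C2W((0,y,tip-.0034),pose)
robot.move_l(W(-.070,.095),velocity=.15)
s=robot.move_l(W(-.070,.070),velocity=.06,f_stop=6)
print(s,robot.current_tool_pos()[2]+.0034)
z=.070
if s: z=robot.current_tool_pos()[2]+.0034+.0025; robot.move_l(W(-.070,z))
for y in(-.055,-.035):
    s=robot.move_l(W(y,z),velocity=.05,f_stop=15); print(s,y,robot.current_contact_force().round(1),robot.current_tool_pos())
    if s: break
p=imaging.camera("side");im=p["pixels"]
cv2.imwrite("pics/s8.png",cv2.resize(im[190:310,240:400],None,fx=4,fy=4,interpolation=cv2.INTER_CUBIC));print(robot.current_t())
E
```

```text
False 0.06951774075229311
False -0.055 [-0.6 -0.6  1. ] [0.57480595 0.05353379 0.06679274]
False -0.035 [-0.2 -0.   0.2] [0.58109088 0.07227324 0.0665356 ]
15.15
```

View pics/s8.png

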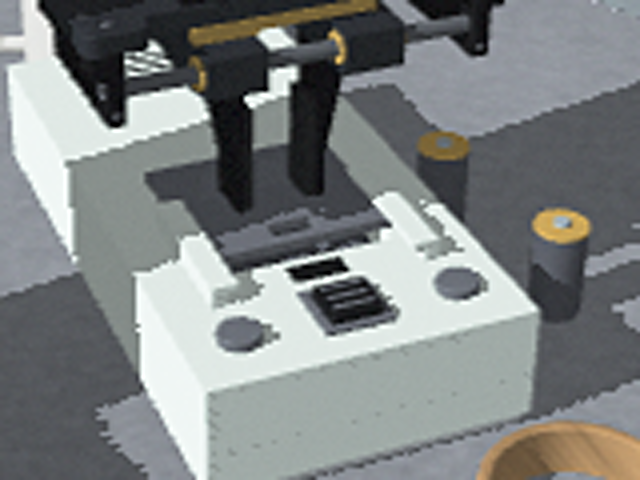

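```bash
python3 - <<'E'
from h import *
pose=(0.5925,0.1050,np.radians(-19))
W=lambda y,tip: C2W((0,y,tip-.0034),pose)
print(robot.move_l(W(.030,.070),velocity=.05,f_stop=15),robot.move_l(W(.052,.070),velocity=.03,f_stop=15))
print(robot.current_contact_force().round(1),robot.current_tool_pos(),W(.052,.07))
robot.move_l(W(.045,.070),velocity=.05)
robot.move_l(W(.035,.16),velocity=.15)
robot.move_l(W(-.10,.24),velocity=.2)
w=wrist();p=imaging.camera("side")
for q in(p,w):
  for k,z in(("cover",.06),("cover_corner_a",.06),("cover_rib",.074),("tab_top",.067),("cell0",0),("mug",0),("tape",0)):
    for r in imaging.landmark_of(q,k)[:2]:
        d=at_z(q,r["location"],z)[:2]-pose[:2]; c,s=np.cos(pose[2]),np.sin(pose[2]); print(k,round(r["p"],2),"clock xy mm",(1e3*np.array([c*d[0]+s*d[1],-s*d[0]+c*d[1]])).round(0))
cv2.imwrite("pics/e.png",np.hstack([cv2.resize(w["pixels"],(400,300)),cv2.resize(p["pixels"][170:350,200:440],(400,300))]));print(robot.current_t())
E
```

```text
False False
[-0.3  0.4  0.6] [0.60938353 0.15422131 0.06654548] [0.60942954 0.15416697 0.0666    ]
cover 0.61 clock xy mm [-6. 62.]
cover_corner_a 0.85 clock xy mm [-37.  21.]
cover_corner_a 0.81 clock xy mm [55. 28.]
cover_rib 0.89 clock xy mm [-2. 58.]
tab_top 0.64 clock xy mm [   3. -113.]
cell0 0.59 clock xy mm [129. -82.]
cell0 0.53 clock xy mm [110.   0.]
mug 0.8 clock xy mm [  1. 232.]
tape 0.57 clock xy mm [  54. -224.]
cover 0.79 clock xy mm [ 1. 59.]
cover_corner_a 0.89 clock xy mm [44. 17.]
cover_corner_a 0.84 clock xy mm [-46.  19.]
cover_rib 0.89 clock xy mm [ 0. 64.]
tab_top 0.81 clock xy mm [  -0. -120.]
tab_top 0.31 clock xy mm [ 1. 56.]
cell0 0.93 clock xy mm [129. -80.]
cell0 0.78 clock xy mm [114.  10.]
20.2583
```

View pics/e.png

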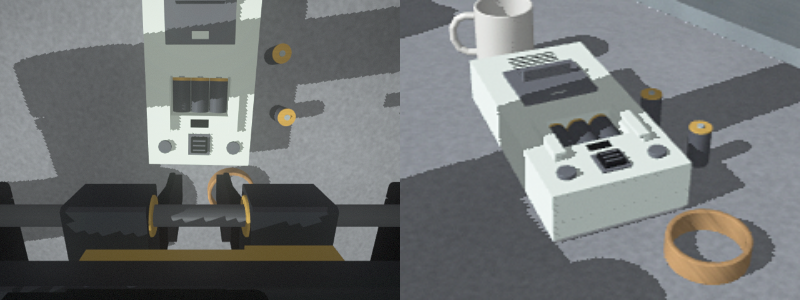

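```bash
python3 -c "
from h import *
robot.finish_job()"
```

```text
the job is handed in; nothing more can be done
```

The battery bay is fully uncovered and the cover lies flat on the plain part of the clock's back. I handed the job in at about 20 s of the 38 s allowed; no verdict was reported.

- **Tab:** I pressed it with the closed fingertips until it stopped moving at about 24 N. The side and wrist pictures afterwards both put its top at the height for fully in.
- **Cover:** I pushed it by the rib with the fingers slightly apart, about 115 mm towards the clock's +y, and readings during the push stayed within about 1 N. In the wrist picture its trailing edge is at about clock y = +18 mm, square to the clock. The side camera gives +21 and +28 mm. Both are well past the bay's end at −22 mm.
- **Other things:** The mug and the +x-side cells show where they stood at the start. The tape roll looks unmoved in the last pictures. The network's last tape position was about 55 mm to the side of the first one, so it does not confirm this. The gripper was clear and touching nothing at hand-in.

**Fingertip height:** My first press stopped short of the tab. The fingertips turned out to be about 20 mm higher than the stated 17 mm ahead of the TCP. I found the true height by touching the tab and against its stop, and used that from then on.

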